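# Line up heat sinks by height for the blower test

### The arm

A 6-joint arm with a two-finger parallel gripper is mounted at the origin on the work surface. World frame = base frame: x ahead of the robot, y to its left, z up, the work surface at z = 0. Lengths are in mm, angles in rad, forces in N, time in s.
With the tool pointing down it reaches from about 350 to 775 mm from the base axis. Payload 7.3 kg.
Tool frame: the origin (TCP) lies at the very end of the fingers, on their centre line; the grasp point (between the pads) lies 19 mm behind it; z points along the fingers, x is the direction in which the jaws open and shut, and the axes are right-handed (so a half turn about z gives the same grasp; the last joint's range is limited). The gripper opens to 92 mm and grips with 3 to 60 N. Pads are 19 mm wide; open, the fingers measure 130 mm over their backs; the gripper's body (75 mm by 190 mm) begins 47 mm behind the grasp point.
Start: joints at [1.011, 0.342, 1.524, -0, 1.275, -0.146], TCP at [211.086, 480.716, 226.741] pointing down, gripper open.
Joint ranges: [-2.53, 2.53], [-0.77, 2.02], [0.04, 2.7], [-1, 4.14], [0.28, 2.66], [-3.11, 3.11]. Speed limits (rad/s): [2.57, 2.57, 3.14, 3.14, 3.14, 3.14].

### API

Orientations are given as [roll, pitch, yaw] about the fixed x, y, z axes, in that order (R = Rz(yaw) Ry(pitch) Rx(roll)).
In Python, from plant import bot, capture, camera_params gives the robot as it stands.
- The arm moves only by the shell command python3 -m jog 'ROWS' [OPENING]. ROWS is a JSON object of lists of equal length, an entry for each row: "xyz": the shift along the world's x, y, z as a fraction of full scale, a list of three; "angular": the turn, a rotation vector about the world's x, y, z as a fraction of full scale, a list of three. In form: {"xyz": [[x, y, z], ...], "angular": [[wx, wy, wz], ...]}. A call has 1 to 10 rows; each row shifts and turns the pose as measured when the row begins; what a row does not reach is not made up. Full scale, the value 1, is 2 cm for a shift and 6 degrees for a turn. A row lasts 1/10 s, in which the tool goes at most 50 mm and 8.59 degrees, less where a joint would pass 70% of its speed; a pose out of reach is approached as far as the arm can. A call with a number of a shift or a turn outside -1 to 1 is refused whole. A call with a gripper value outside its range is refused whole. OPENING is the closure, from -1 (fully open) to 1 (shut), set as the call begins (- or left out, the last holds). The fingers move at their own pace and stop on an object; the grip force is fixed at half the most. Time passes only in rows, so rows that do not move let the fingers close. It gives the time, the measured TCP pose, the force and the opening at its end, in the units of the state.
- bot.get_obs(): the state, without advancing time (a new reading comes with each control period).
- capture(name): name is "scene" or "top"; returns the picture (384x512x3 uint8, red, green, blue); there is no depth.
- camera_params(name): a dict with "fx", "fy", "cx", "cy" (pixels), "rvec" (rotation vector, rad) and "tvec" (3), from world to camera coordinates, as OpenCV has them. Camera axes: x right, y down, z forward; pixel columns grow to the right and rows downward; lengths in mm; the calibration is good to about 2 mm. A picture is of the moment at which its call begins. camera_params takes no time and is no camera call.
- bot.close_job(): hands the job in, once; it reports no verdict.
The state is a dict: "time": time; "joint_positions": joint angles; "dq": joint speeds; "tau": joint torques, N m; "tool_pos": TCP position; "tcp_rot": TCP orientation; "contact_force": force on the tool from outside, world axes, zero at the start; "moment": the same for the moment, N m; "grip_width": finger opening in mm.
Only numpy, scipy, OpenCV 4.12 (cv2) and the standard library are available. Lean on these libraries where they do the work, as an engineer would, in place of code of your own. Each camera call takes 0.05 s, during which the arm holds its last target.

### The job

Stand the four heat sinks upright on the four cream seats of the rail, one centred on each seat, in order of height: the shortest next to the test panel (the box with the black rocker switch on its cream plate), rising to the tallest at the far end, so that the blower reaches them all. Their fins must run along the row. Leave the clear signal lens where it stands.

Things in the scene. Friction and masses are not known exactly. Their poses are not given: they have to be found in the camera images.
- sink_low_center (a point): Loose finned heat sink, pewter-coloured metal, 40 x 40 mm in plan and 25 mm high, the shortest of four. The point is its centre, 12.5 mm above its underside. z up; six upright parallel fins run along its y axis; the two outer fins are flat faces at x = +-20 mm, 40 mm apart, the faces to grip. It starts upright on the counter, among the other sinks and small parts.
- sink_medium_center (a point): Loose finned heat sink, pewter-coloured metal, 40 x 40 mm in plan and 38 mm high, the second shortest of four. The point is its centre, 19 mm above its underside. z up; six upright parallel fins run along its y axis; the two outer fins are flat faces at x = +-20 mm, 40 mm apart, the faces to grip. It starts upright on the counter, among the other sinks and small parts.
- sink_high_center (a point): Loose finned heat sink, pewter-coloured metal, 40 x 40 mm in plan and 51 mm high, the second tallest of four. The point is its centre, 25.5 mm above its underside. z up; six upright parallel fins run along its y axis; the two outer fins are flat faces at x = +-20 mm, 40 mm apart, the faces to grip. It starts upright on the counter, among the other sinks and small parts.
- sink_tallest_center (a point): Loose finned heat sink, pewter-coloured metal, 40 x 40 mm in plan and 64 mm high, the tallest of four. The point is its centre, 32 mm above its underside. z up; six upright parallel fins run along its y axis; the two outer fins are flat faces at x = +-20 mm, 40 mm apart, the faces to grip. It starts upright on the counter, among the other sinks and small parts.
- seat_a_top (a point): Seat a: fixed cream square pad 56 x 56 mm with a fine dark cross, on the aluminium rail (80 x 330 mm, 6 mm high). The point is the centre of its top face, 9 mm above the counter. z up, y along the row (to the robot's left), x across the row. Seats a, b, c, d follow from left to right (+y to -y), about 75 mm apart; this is number 1 from the left.
- seat_b_top (a point): Seat b: fixed cream square pad 56 x 56 mm with a fine dark cross, on the aluminium rail (80 x 330 mm, 6 mm high). The point is the centre of its top face, 9 mm above the counter. z up, y along the row (to the robot's left), x across the row. Seats a, b, c, d follow from left to right (+y to -y), about 75 mm apart; this is number 2 from the left.
- seat_c_top (a point): Seat c: fixed cream square pad 56 x 56 mm with a fine dark cross, on the aluminium rail (80 x 330 mm, 6 mm high). The point is the centre of its top face, 9 mm above the counter. z up, y along the row (to the robot's left), x across the row. Seats a, b, c, d follow from left to right (+y to -y), about 75 mm apart; this is number 3 from the left.
- seat_d_top (a point): Seat d: fixed cream square pad 56 x 56 mm with a fine dark cross, on the aluminium rail (80 x 330 mm, 6 mm high). The point is the centre of its top face, 9 mm above the counter. z up, y along the row (to the robot's left), x across the row. Seats a, b, c, d follow from left to right (+y to -y), about 75 mm apart; this is number 4 from the left.
- test_panel: The test panel: fixed grey box 120 x 130 x 85 mm with a cream enamel plate on top bearing a black rocker switch and two small lamps (to 100 mm high), and black blower slots in its sides. Origin: centre of its underside, z up. It stands beyond the left end (y > 0) or the right end (y < 0) of the row; a plain dark power supply without a cream plate, 80 mm high, stands beyond the other end.
- lens_center (a point): Clear acrylic signal lens, a loose low dome 52 mm across and 22 mm high, standing among the sinks; the point is its centre, 11 mm up. Not to be disturbed.
Mind the look-alikes: they are no part of the job. What is shaped like the part that bears sink_low_center but pink is not meant.

How it is judged:
By the outcome, as a careful person would: the job done as asked, in the order asked, and still so for the second after the job is handed in, with the robot touching nothing.
It also fails if it takes over 96 s, if anything falls off the work surface, if the arm or the gripper's body presses on something with over 40 N, if the wrist force passes 120 N, or if a joint passes its speed limit or range.

## Working session

There is one attempt and no reset: what is moved stays moved. The work goes in short steps, Python scripts to look and compute and a shell command to move; the robot and the scene stay as the last step left them, time stands still between calls to the robot, and variables do not carry over. Pictures are saved under pics/ and viewed, and the job is handed in when it is done.

```bash
ls; mkdir -p pics; python3 - <<'E'
from plant import bot,capture,camera_params
import cv2
for n in("scene","top"):
    im=capture(n); cv2.imwrite(f"pics/{n}0.png",cv2.cvtColor(im,cv2.COLOR_RGB2BGR)); print(n,camera_params(n))
print(bot.get_obs())
E
```

```text
pics
scene {'fx': 377.1194629271137, 'fy': 377.1194629271137, 'cx': 249.02663950267683, 'cy': 191.5478233117312, 'rvec': array([ 1.74962796,  1.77725493, -0.76174498]), 'tvec': array([  18.96179863, -352.59781191, 1368.39553053])}
top {'fx': 359.1919894147484, 'fy': 359.1919894147484, 'cx': 251.85769822145383, 'cy': 194.39779696478885, 'rvec': array([ 2.21470839, -2.17734077,  0.05713519]), 'tvec': array([-21.96264007, 515.33949663, 969.67444764])}
{'time': 0.1, 'joint_positions': array([ 1.01100147e+00,  3.42630822e-01,  1.52490279e+00, -1.51218834e-05,
        1.27545157e+00, -1.46013059e-01]), 'dq': array([ 1.10617425e-03,  9.22214004e-05, -4.41916176e-03, -8.92668421e-04,
        5.82058333e-04,  3.56049872e-04]), 'tau': array([ 1.08484714e-03, -4.32006347e+01, -2.44693476e+01,  7.17545184e-02,
        5.25399204e-02,  1.62126662e-05]), 'tool_pos': array([210.87996721, 480.37958222, 226.132547  ]), 'tcp_rot': array([-3.14140436e+00,  1.37980704e-03,  1.15701907e+00]), 'contact_force': array([-0.7000525 , -0.36126147, -0.22009214]), 'moment': array([0.01758951, 0.01736264, 0.03608618]), 'grip_width': 91.9895891905207}
```

View pics/scene0.png

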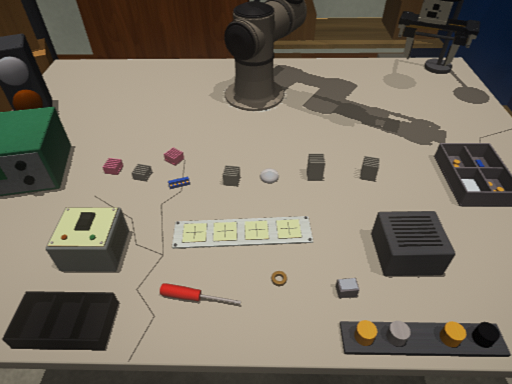

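View pics/top0.png

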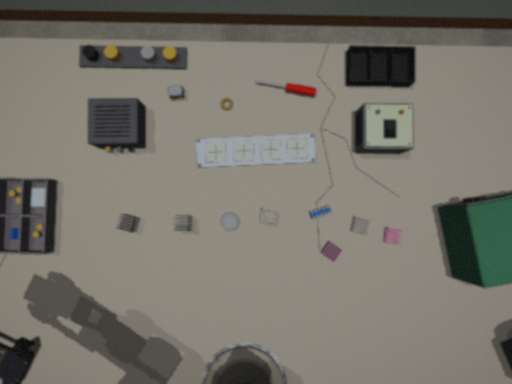

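```bash
cat > h.py <<'E'
import numpy as np,cv2
from plant import bot,capture,camera_params
def P(n):
    c=camera_params(n);R=cv2.Rodrigues(c['rvec'])[0];K=np.array([[c['fx'],0,c['cx']],[0,c['fy'],c['cy']],[0,0,1]]);return K,R,np.array(c['tvec'])
def ray(n,uv):
    K,R,t=P(n);d=R.T@np.linalg.solve(K,[uv[0],uv[1],1]);return -R.T@t,d/np.linalg.norm(d)
def plane(n,uv,z):
    o,d=ray(n,uv);return o+d*(z-o[2])/d[2]
def two(a,b):
    (o1,d1),(o2,d2)=ray("scene",a),ray("top",b)
    s=np.linalg.lstsq(np.c_[d1,-d2],o2-o1,rcond=None)[0];p,q=o1+s[0]*d1,o2+s[1]*d2
    return (p+q)/2,np.linalg.norm(p-q)
def proj(n,p):
    K,R,t=P(n);q=K@(R@np.array(p)+t);return q[:2]/q[2]
E
python3 - <<'E'
import cv2
a=cv2.imread('pics/scene0.png');b=cv2.imread('pics/top0.png')
cv2.imwrite('pics/s_a.png',cv2.resize(a[140:260,95:255],None,fx=5,fy=5,interpolation=2))
cv2.imwrite('pics/s_b.png',cv2.resize(a[140:260,240:400],None,fx=5,fy=5,interpolation=2))
cv2.imwrite('pics/t_a.png',cv2.resize(b[120:240,100:260],None,fx=5,fy=5,interpolation=2))
cv2.imwrite('pics/t_b.png',cv2.resize(b[140:260,255:415],None,fx=5,fy=5,interpolation=2))
E
```

```text
(no output)
```

View pics/s_a.png

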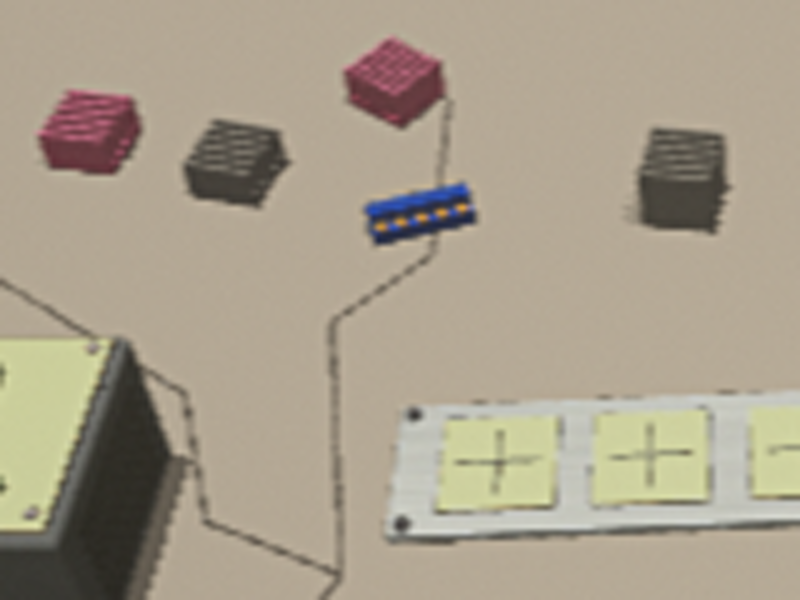

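View pics/s_b.png

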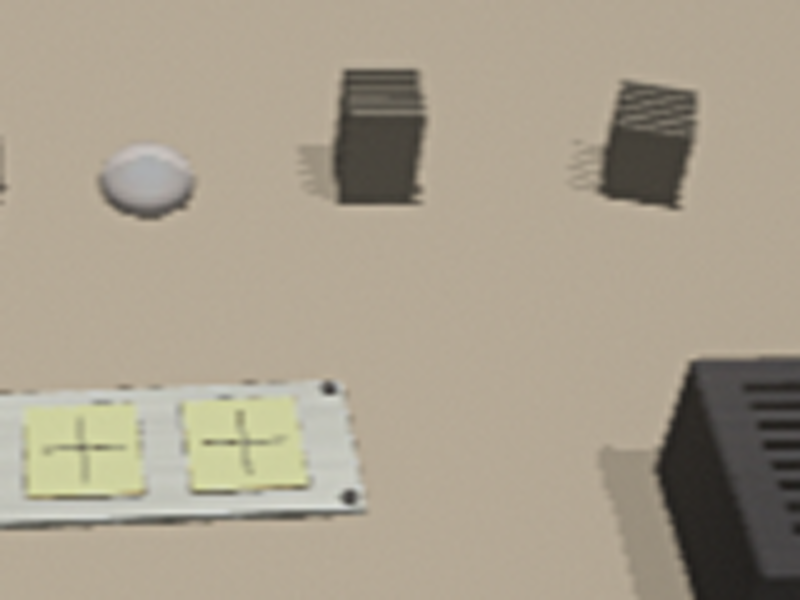

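View pics/t_a.png

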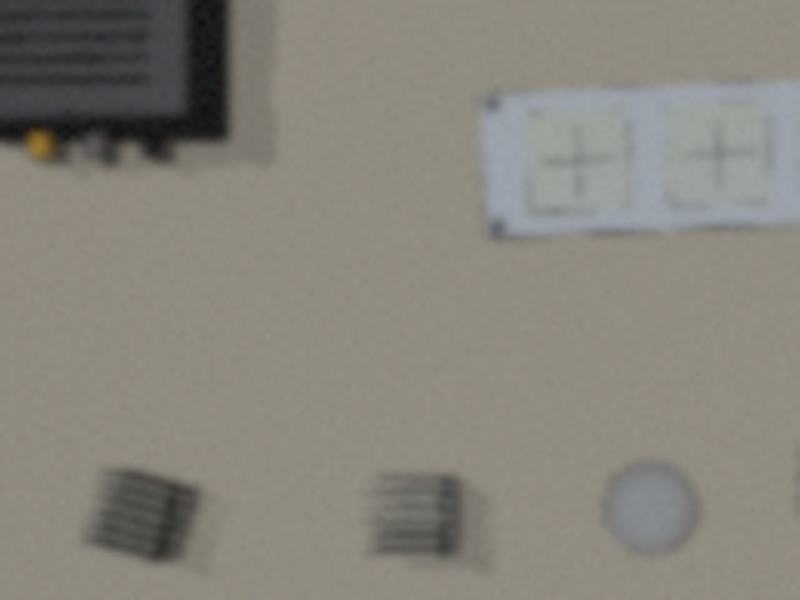

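View pics/t_b.png

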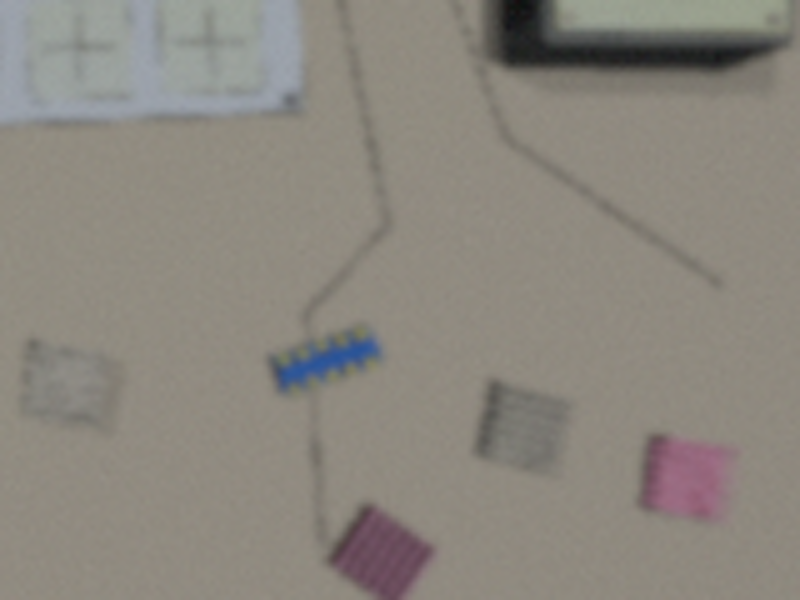

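```bash
cat > zoom.py <<'E'
import cv2,numpy as np
def z(im,c,r,s):
    u,v=c;u0,v0=int(u-r),int(v-r)
    k=cv2.resize(im[v0:v0+2*r,u0:u0+2*r],None,fx=s,fy=s,interpolation=2)
    k=np.clip(k.astype(float)*1.3,0,255).astype(np.uint8)
    for i in range(0,2*r,5):
        if (u0+i)%5==0 or 1:
            cv2.putText(k,str(u0+i),(i*s+s//2,8),0,.3,(0,0,255),1);cv2.putText(k,str(v0+i),(0,i*s+s//2),0,.3,(0,0,255),1)
            cv2.line(k,(i*s+s//2,10),(i*s+s//2,k.shape[0]),(0,0,255) if i%10==0 else (0,160,160),1)
            cv2.line(k,(20,i*s+s//2),(k.shape[1],i*s+s//2),(0,0,255) if i%10==0 else (0,160,160),1)
    return k
E
python3 - <<'E'
import cv2,numpy as np
from zoom import z
a=cv2.imread('pics/scene0.png');b=cv2.imread('pics/top0.png')
S=[(142,172),(232,176),(315,167),(370,168)];T=[(360,225),(269,217),(184,222),(129,222)]
for n,im,L in(('sz',a,S),('tz',b,T)):
    k=[z(im,c,15,13) for c in L]
    cv2.imwrite(f'pics/{n}.png',cv2.resize(np.vstack([np.hstack(k[:2]),np.hstack(k[2:])]),(600,600)) if 0 else np.vstack([np.hstack([x[:300] for x in k[:2]]),np.hstack([x[:300] for x in k[2:]])]))
E
```

```text
(no output)
```

View pics/sz.png

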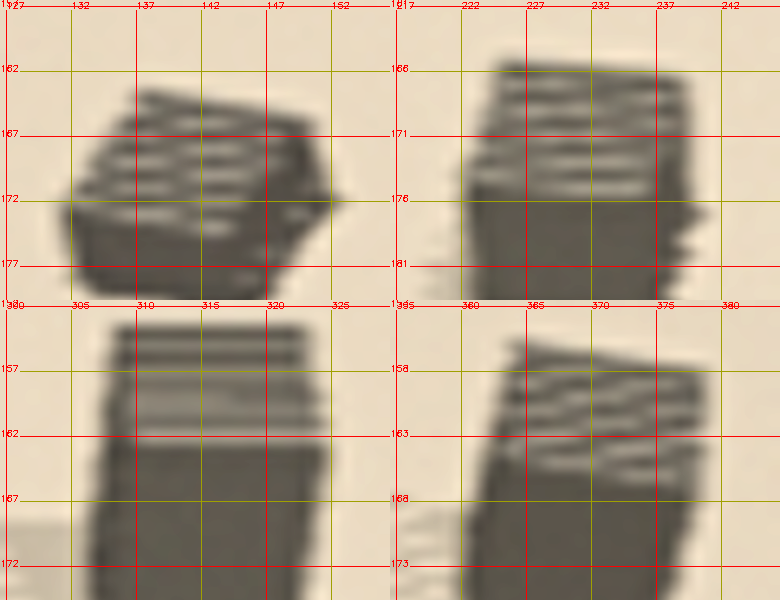

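View pics/tz.png

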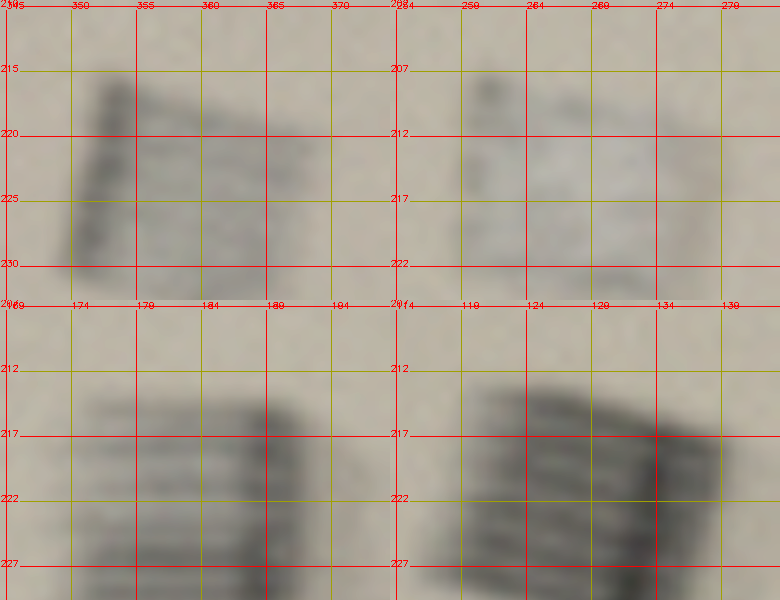

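```bash
python3 - <<'E'
import cv2,numpy as np
a=cv2.imread('pics/scene0.png');b=cv2.imread('pics/top0.png')
from zoom import z
S=[(142,174),(232,177),(315,168),(370,169)];T=[(360,225),(269,217),(184,222),(129,222)]
def f(im,c):
    k=im[c[1]-16:c[1]+16,c[0]-16:c[0]+16].astype(float)
    lo,hi=k.min(),k.max();return np.clip((k-lo)/(hi-lo)*195,0,195)
for n,im,L in(('sz2',a,S),('tz2',b,T)):
    im2=im.copy()
    out=[]
    for c in L:
        im2[c[1]-16:c[1]+16,c[0]-16:c[0]+16]=f(im,c)
    k=[z(im2,c,15,10) for c in L]
    cv2.imwrite(f'pics/{n}.png',cv2.resize(np.vstack([np.hstack(k[:2]),np.hstack(k[2:])]),None,fx=1,fy=1))
# seats: cream mask
for n,im in(('scene',a),('top',b)):
    h=cv2.cvtColor(im,cv2.COLOR_BGR2HSV)
    m=cv2.inRange(h,(22,50 if n=='scene' else 25,150),(40,255,255)) if n=='scene' else cv2.inRange(h,(24,22,140),(45,255,255))
    m=cv2.morphologyEx(m,cv2.MORPH_CLOSE,np.ones((3,3)))
    N,l,s,ce=cv2.connectedComponentsWithStats(m)
    for i in range(1,N):
        if s[i,4]>60: print(n,s[i],ce[i])
    print(h[220,225] if n=='scene' else h[155,210])
E
```

```text
scene [  47  207   70   39 1787] [ 82.87968663 226.88975937]
scene [245 221  24  19 400] [256.04   229.8625]
scene [276 220  25  18 398] [288.32160804 228.49497487]
scene [182 223  25  19 399] [194.27067669 232.36591479]
scene [214 222  23  19 395] [224.64050633 231.2278481 ]
[ 38  10 199]
top [ 367  105   45   41 1445] [388.89342561 124.47543253]
[ 55  10 160]
```

View pics/sz2.png

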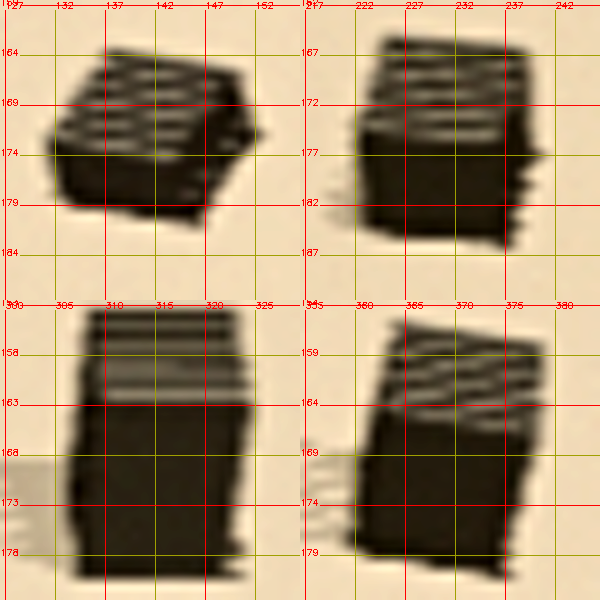

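View pics/tz2.png

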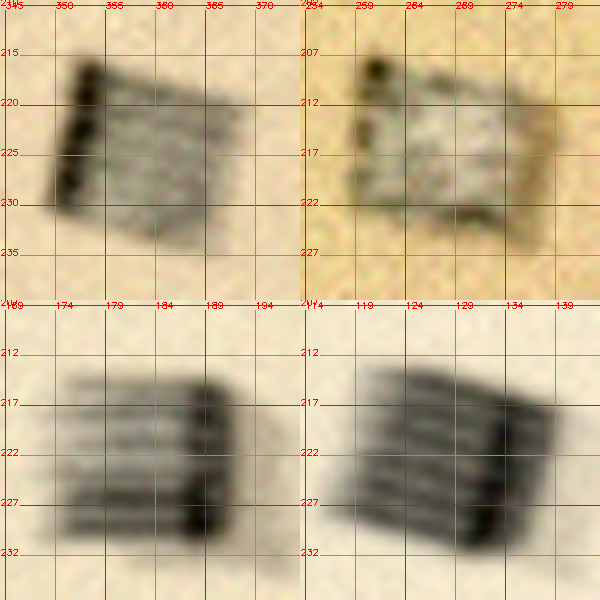

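```bash
python3 - <<'E'
from h import *
D={'low':(25,[(137.2,163.5),(150.7,165.8),(132.8,178.9),(146.5,180.7)]),
'med':(38,[(224.7,165.3),(239.5,166.5),(222.7,184.5),(237.5,186)]),
'tall':(64,[(308.3,153.5),(323,153.5),(307,180.2),(323,180.2)]),
'high':(51,[(364,155.7),(378.8,158),(359.3,177.5),(374.8,181.3)])}
for n,(h,c) in D.items():
    p=[plane('scene',c[0],h),plane('scene',c[1],h),plane('scene',c[2],0),plane('scene',c[3],0)]
    q=np.array(p)[:,:2];ce=q.mean(0)
    e=[q[1]-q[0],q[3]-q[2]]
    print(n,q.round(0).tolist(),'c',ce.round(1),'len',[round(np.linalg.norm(x),1) for x in e],'depth',np.linalg.norm(q[0]-q[2]).round(1),'yaw',[round(np.degrees(np.arctan2(-x[0],x[1])),1) for x in e])
    yaw=np.mean([np.arctan2(-x[0],x[1]) for x in e])
    R=np.array([[np.cos(yaw),-np.sin(yaw)],[np.sin(yaw),np.cos(yaw)]])
    for z in(h,0):print('  top z',z,[proj('top',[*(ce+R@np.array(s)*20),z]).round(1).tolist() for s in((1,1),(1,-1),(-1,1),(-1,-1))])
# seats
S={'d':(194.27,232.37),'c':(224.64,231.23),'b':(256.04,229.86),'a':(288.32,228.49)}
cr={'a':(100+580/5-.4,120+160/5-.4),'b':(100+718/5-.4,120+154/5-.4),'c':(255+82/5-.4,140+46/5-.4),'d':(255+210/5-.4,140+41/5-.4)}
for k in S: print(k,plane('scene',S[k],9).round(1),plane('top',cr[k],9).round(1),[x.round(1) if hasattr(x,'round') else x for x in two(S[k],cr[k])])
print('panel top',two((82.9,226.9),(388.9,124.5)))
print('lens',plane('scene',(269.5,176),11),plane('top',(230,221),11))
E
```

```text
low [[416.0, -325.0], [426.0, -284.0], [453.0, -334.0], [461.0, -294.0]] c [ 439.1 -309. ] len [np.float64(41.6), np.float64(40.9)] depth 38.2 yaw [np.float64(-13.7), np.float64(-10.2)]
  top z 25 [[355.5, 215.5], [370.0, 218.8], [352.4, 230.0], [367.0, 233.3]]
  top z 0 [[352.9, 215.4], [367.0, 218.7], [349.9, 229.6], [364.0, 232.8]]
med [[439.0, -75.0], [444.0, -34.0], [475.0, -80.0], [481.0, -39.0]] c [459.5 -57. ] len [np.float64(41.0), np.float64(41.2)] depth 36.7 yaw [np.float64(-6.9), np.float64(-8.0)]
  top z 38 [[261.6, 206.7], [276.5, 208.9], [259.5, 221.6], [274.4, 223.8]]
  top z 0 [[261.2, 207.0], [275.5, 209.1], [259.1, 221.3], [273.5, 223.4]]
tall [[420.0, 152.0], [420.0, 192.0], [457.0, 151.0], [457.0, 195.0]] c [438.1 172.7] len [np.float64(39.6), np.float64(43.9)] depth 37.2 yaw [np.float64(0.1), np.float64(0.2)]
  top z 64 [[171.9, 214.3], [187.3, 214.5], [171.5, 229.8], [187.0, 230.0]]
  top z 0 [[177.0, 214.2], [191.5, 214.4], [176.6, 228.7], [191.1, 228.9]]
high [[413.0, 306.0], [423.0, 344.0], [445.0, 296.0], [461.0, 336.0]] c [435.3 320.3] len [np.float64(39.1), np.float64(42.1)] depth 33.7 yaw [np.float64(-14.5), np.float64(-21.2)]
  top z 51 [[119.4, 212.4], [133.8, 217.3], [114.2, 226.9], [128.6, 231.8]]
  top z 0 [[126.2, 212.4], [139.8, 217.1], [121.3, 226.2], [134.9, 230.9]]
d [ 651.  -134.9    9. ] [ 647.  -134.8    9. ] [array([ 647.8, -135.5,    5. ]), np.float64(0.5)]
c [646.9 -62.3   9. ] [643. -64.   9.] [array([643.7, -63.5,   5. ]), np.float64(1.4)]
b [642.   12.9   9. ] [637.2  12.8   9. ] [array([638.1,  12.9,   4.2]), np.float64(0.1)]
a [637.1  90.4   9. ] [632.6  89.    9. ] [array([633.4,  90.2,   4.4]), np.float64(1.3)]
panel top (array([ 698.15486973, -363.22884214,   82.94302148]), np.float64(2.2389886080276566))
lens [452.08222924  48.04707599  11.        ] [441.97839974  45.27122686  11.        ]
```

```bash
python3 -m jog '{"xyz":[[0.8,-0.57,-0.3],[0.8,-0.57,-0.3],[0.8,-0.57,-0.3],[0.8,-0.57,-0.3],[0.8,-0.57,-0.3],[0.8,-0.57,-0.3],[0.8,-0.57,-0.3],[0.8,-0.57,-0.3],[0.8,-0.57,-0.3],[0.8,-0.57,-0.3]],"angular":[[0,0,-1],[0,0,-1],[0,0,-1],[0,0,-1],[0,0,-1],[0,0,-1],[0,0,-1],[0,0,-1],[0,0,-1],[0,0,-1]]}' -1
```

```text
time: 1.1
tool_pos: [372.9, 361.7, 161.0]
tcp_rot: [3.14, 0.007, 0.073]
contact_force: [-0.9, -0.5, 0.0]
grip_width: 91.9
```

```bash
python3 -m jog '{"xyz":[[0.75,-0.52,-0.7],[0.75,-0.52,-0.7],[0.75,-0.52,-0.7],[0.75,-0.52,-0.7],[0,0,0],[0,0,0]],"angular":[[0,0,-0.85],[0,0,-0.85],[0,0,-0.85],[0,0,-0.85],[0,0,0],[0,0,0]]}'
python3 - <<'E'
from h import *
cv2.imwrite('pics/top1.png',cv2.cvtColor(capture('top'),4));cv2.imwrite('pics/scene1.png',cv2.cvtColor(capture('scene'),4))
a=cv2.imread('pics/scene1.png')[90:200,310:460];b=cv2.imread('pics/top1.png')[170:280,60:210]
cv2.imwrite('pics/m1.png',np.vstack([cv2.resize(x,None,fx=4,fy=2.7*4/4,interpolation=2) for x in(a,b)]))
E
```

```text
time: 1.7
tool_pos: [435.4, 315.9, 100.4]
tcp_rot: [3.137, 0.011, -0.302]
contact_force: [0.5, 0.2, -0.1]
grip_width: 92.0
```

View pics/m1.png

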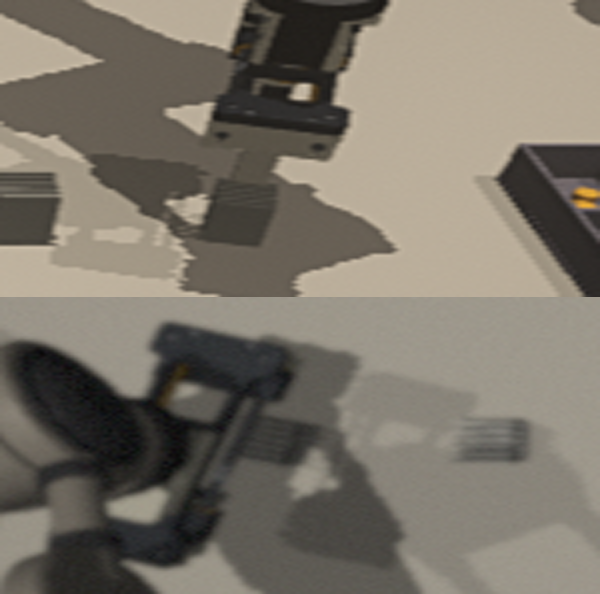

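```bash
python3 -m jog '{"xyz":[[-0.1,0.2,-0.4],[0,0,-0.8],[0,0,-0.9],[0,0,-0.9],[0,0,-0.9],[0,0,-0.3],[0,0,0]],"angular":[[0,-0.1,0.2],[0,0,0],[0,0,0],[0,0,0],[0,0,0],[0,0,0],[0,0,0]]}'
python3 -m jog '{"xyz":[[0,0,0],[0,0,0],[0,0,0],[0,0,0]],"angular":[[0,0,0],[0,0,0],[0,0,0],[0,0,0]]}' 1
```

```text
time: 2.5
tool_pos: [429.6, 326.4, 16.4]
tcp_rot: [-3.136, -0.007, -0.261]
contact_force: [-0.2, -0.1, 1.4]
grip_width: 91.6
time: 2.9
tool_pos: [430.5, 327.9, 19.1]
tcp_rot: [-3.133, -0.011, -0.259]
contact_force: [-0.0, -0.5, -0.4]
grip_width: 64.5
```

```bash
python3 -m jog '{"xyz":[[0.1,-0.38,-0.2],[0,0,0],[0,0,0],[0,0,0],[0,0,0]],"angular":[[-0.08,0.1,0],[0,0,0],[0,0,0],[0,0,0],[0,0,0]]}' 1
python3 - <<'E'
from plant import bot
for i in range(2): print(bot.get_obs())
E
```

```text
time: 3.4
tool_pos: [433.4, 319.5, 15.5]
tcp_rot: [3.139, -0.003, -0.26]
contact_force: [-0.2, -0.2, 0.2]
grip_width: 39.8
{'time': 3.4, 'joint_positions': array([ 0.49505318,  0.6241981 ,  1.72667939, -0.00509126,  0.79001937,
        0.75832957]), 'dq': array([-9.64749891e-05,  9.73462734e-04, -9.00021820e-04,  4.99096560e-04,
       -1.18278948e-04, -2.07331596e-04]), 'tau': array([-2.45752260e-01, -4.89353085e+01, -1.65824407e+01, -4.27970267e-02,
       -6.11447543e-02, -1.09738594e-03]), 'tool_pos': array([433.44189442, 319.53021004,  15.52646875]), 'tcp_rot': array([ 3.13943925e+00, -2.98934875e-03, -2.59691042e-01]), 'contact_force': array([-0.20021826, -0.24303893,  0.16895855]), 'moment': array([-0.00286463,  0.14990484,  0.04493323]), 'grip_width': 39.79657411745997}
{'time': 3.4, 'joint_positions': array([ 0.49505318,  0.6241981 ,  1.72667939, -0.00509126,  0.79001937,
        0.75832957]), 'dq': array([-9.64749891e-05,  9.73462734e-04, -9.00021820e-04,  4.99096560e-04,
       -1.18278948e-04, -2.07331596e-04]), 'tau': array([-2.45752260e-01, -4.89353085e+01, -1.65824407e+01, -4.27970267e-02,
       -6.11447543e-02, -1.09738594e-03]), 'tool_pos': array([433.44189442, 319.53021004,  15.52646875]), 'tcp_rot': array([ 3.13943925e+00, -2.98934875e-03, -2.59691042e-01]), 'contact_force': array([-0.20021826, -0.24303893,  0.16895855]), 'moment': array([-0.00286463,  0.14990484,  0.04493323]), 'grip_width': 39.79657411745997}
```

```bash
python3 -m jog '{"xyz":[[0,0,0.4],[0,0,0.8],[0.2,0,1],[0.5,-0.5,0.9],[0.7,-0.9,0.4],[0.7,-0.9,0.3],[0.7,-0.9,0],[0.7,-0.9,0],[0.7,-0.9,0],[0.7,-0.9,0]],"angular":[[0,0,0],[0,0,0],[0,0,0],[0,0,0.3],[0,0,0.4],[0,0,0.4],[0,0,0.4],[0,0,0.4],[0,0,0.4],[0,0,0.4]]}' 1
python3 -m jog '{"xyz":[[0.65,-0.95,0],[0.65,-0.95,0],[0.65,-0.95,0],[0.65,-0.95,0],[0.65,-0.95,0],[0.3,-0.95,0],[0.1,-0.7,0],[0,0,0]],"angular":[[0,0,0.4],[0,0,0],[0,0,0],[0,0,0],[0,0,0],[0,0,0],[0,0,0],[0,0,0]]}' 1
```

```text
time: 4.4
tool_pos: [531.6, 199.4, 99.1]
tcp_rot: [3.138, -0.004, 0.041]
contact_force: [0.1, -0.2, -0.1]
grip_width: 40.0
time: 5.2
tool_pos: [608.0, 63.7, 102.4]
tcp_rot: [3.137, -0.006, 0.084]
contact_force: [-0.3, 0.8, -0.2]
grip_width: 39.7
```

```bash
python3 -m jog '{"xyz":[[0.6,-0.9,-0.5],[0.6,-0.9,-0.8],[0.4,-0.6,-0.8],[0,-0.1,-0.4],[0,0,-0.2],[0,0,0]],"angular":[[-0.05,0.05,-0.2],[0,0,0],[0,0,0],[0,0,0],[0,0,0],[0,0,0]]}' 1
python3 - <<'E'
from h import *
cv2.imwrite('pics/top2.png',cv2.cvtColor(capture('top'),4));cv2.imwrite('pics/scene2.png',cv2.cvtColor(capture('scene'),4))
a=cv2.imread('pics/scene2.png')[130:260,170:330];b=cv2.imread('pics/top2.png')[100:230,150:310]
cv2.imwrite('pics/m2.png',np.hstack([cv2.resize(x,None,fx=2.5,fy=2.5,interpolation=2) for x in(a,b)]))
E
```

```text
time: 5.8
tool_pos: [638.5, 16.9, 47.0]
tcp_rot: [3.135, 0.002, 0.065]
contact_force: [-0.4, -0.3, -1.3]
grip_width: 40.1
```

View pics/m2.png

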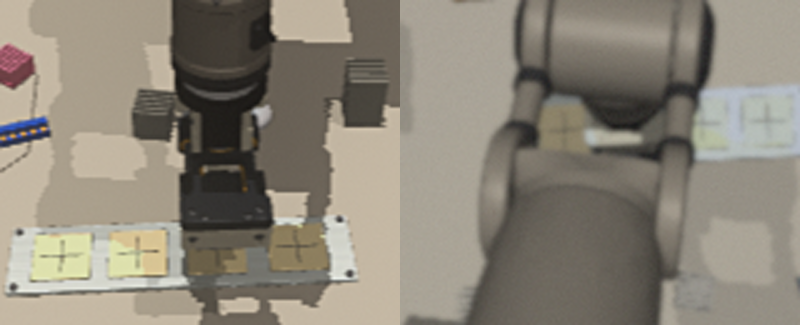

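```bash
python3 -m jog '{"xyz":[[0.05,-0.2,-0.3],[0,0,-0.4],[0,0,-0.2],[0,0,0],[0,0,0]],"angular":[[0.06,0,0],[0,0,0],[0,0,0],[0,0,0],[0,0,0]]}' 1
```

```text
time: 6.4
tool_pos: [640.5, 13.8, 30.1]
tcp_rot: [3.141, -0.003, 0.067]
contact_force: [-0.2, 0.0, -0.1]
grip_width: 39.8
```

```bash
python3 -m jog '{"xyz":[[-0.05,-0.05,-0.2],[0,0,-0.06],[0,0,0],[0,0,0]],"angular":[[0,0,0],[0,0,0],[0,0,0],[0,0,0]]}' 1
```

```text
time: 6.8
tool_pos: [639.6, 12.8, 24.7]
tcp_rot: [3.141, -0.003, 0.067]
contact_force: [-0.1, -0.1, -0.7]
grip_width: 40.1
```

```bash
python3 -m jog '{"xyz":[[0,0,0],[0,0,0],[0,0,0],[0,0,0],[0,0,0.2],[0,0,0.8],[0,0,1],[0,0,1],[-0.3,0,1],[-0.5,0.3,0.5]],"angular":[[0,0,0],[0,0,0],[0,0,0],[0,0,0],[0,0,0],[0,0,0],[0,0,0],[0,0,0],[0,0,0],[0,0,0]]}' -1
```

```text
time: 7.8
tool_pos: [623.2, 18.4, 117.8]
tcp_rot: [3.141, -0.002, 0.066]
contact_force: [0.5, -0.0, 0.1]
grip_width: 91.8
```

```bash
python3 -m jog '{"xyz":[[-0.8,0.6,0],[-0.9,0.75,0],[-0.9,0.75,0],[-0.9,0.75,0],[-0.9,0.75,0],[-0.9,0.75,0],[-0.9,0.75,0],[-0.9,0.75,0],[-0.9,0.75,0],[-0.9,0.7,0]],"angular":[[0,0,-0.1],[0,0,-0.1],[0,0,-0.1],[0,0,-0.1],[0,0,-0.1],[0,0,-0.1],[0,0,0],[0,0,0],[0,0,0],[0,0,0]]}' -1
python3 -m jog '{"xyz":[[0,0,0],[0,0,0]],"angular":[[0,0,0],[0,0,0]]}' -1
python3 - <<'E'
from h import *
cv2.imwrite('pics/top3.png',cv2.cvtColor(capture('top'),4));cv2.imwrite('pics/scene3.png',cv2.cvtColor(capture('scene'),4))
a=cv2.imread('pics/scene3.png')[130:260,170:330];b=cv2.imread('pics/top3.png')[100:230,150:310]
cv2.imwrite('pics/m3.png',np.hstack([cv2.resize(x,None,fx=2.5,fy=2.5,interpolation=2) for x in(a,b)]))
E
```

```text
time: 8.8
tool_pos: [432.7, 170.9, 119.7]
tcp_rot: [3.141, -0.004, -0.002]
contact_force: [-0.2, 0.0, 0.1]
grip_width: 92.0
time: 9.0
tool_pos: [429.5, 172.5, 119.8]
tcp_rot: [3.141, -0.003, 0.002]
contact_force: [-0.1, 1.2, 0.7]
grip_width: 91.7
```

View pics/m3.png

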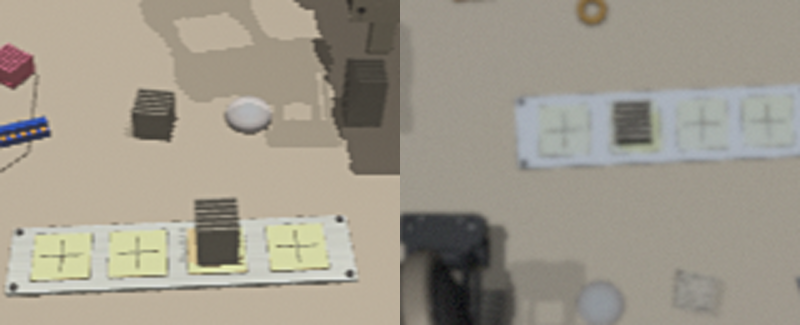

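```bash
python3 - <<'E'
from h import *
from zoom import z
a=cv2.imread('pics/scene3.png');b=cv2.imread('pics/top3.png')
cv2.imwrite('pics/m3z.png',np.hstack([z(a,(257,223),20,9),z(b,(243,150),20,9)]))
for n in('scene','top'): print(n,[proj(n,[639.6+s,12.9+t,zz]).round(1).tolist() for zz,s,t in((9,20,-20),(9,20,20),(60,-20,-20),(60,-20,20))],[proj(n,[639.6+s,12.9+t,9]).round(1).tolist() for s,t in((28,-28),(28,28),(-28,-28),(-28,28))])
E
```

```text
scene [[247.5, 235.5], [264.4, 235.7], [247.5, 208.5], [264.6, 208.6]] [[244.0, 238.2], [267.9, 238.4], [244.8, 220.2], [267.6, 220.3]]
top [[250.5, 142.5], [236.1, 142.3], [250.2, 153.8], [235.0, 153.6]] [[253.5, 139.7], [233.3, 139.3], [253.1, 159.8], [232.9, 159.4]]
```

View pics/m3z.png

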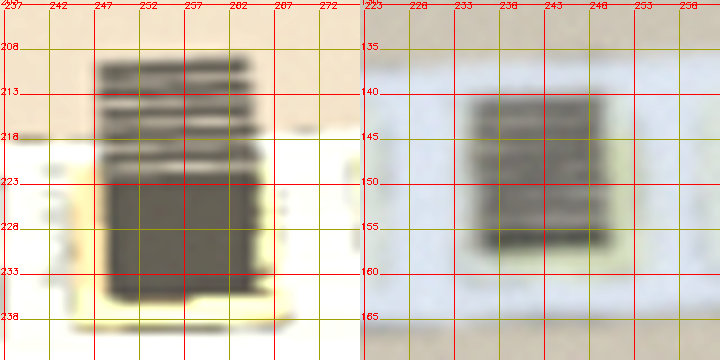

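```bash
python3 -m jog '{"xyz":[[0.35,0,-0.5],[0,0,-0.8],[0,0,-0.9],[0,0,-0.9],[0,0,-0.8],[0,0,-0.5],[0,0,-0.2],[0,0,0]],"angular":[[0,0,0],[0,0,0],[0,0,0],[0,0,0],[0,0,0],[0,0,0],[0,0,0],[0,0,0]]}' -1
```

```text
time: 9.9
tool_pos: [444.4, 168.3, 20.2]
tcp_rot: [3.141, -0.006, -0.007]
contact_force: [0.8, -0.7, 0.2]
grip_width: 91.7
```

```bash
python3 -m jog '{"xyz":[[-0.35,0.22,0],[0,0,0],[0,0,0]],"angular":[[0,0,0],[0,0,0],[0,0,0]]}' -1
```

```text
time: 10.2
tool_pos: [437.9, 173.2, 21.3]
tcp_rot: [-3.141, -0.008, -0.007]
contact_force: [1.1, -0.4, 0.7]
grip_width: 91.7
```

```bash
python3 -m jog '{"xyz":[[0,0,0],[0,0,0],[0,0,0],[0,0,0],[0,0,0],[0,0,0],[0,0,0],[0,0,0]],"angular":[[0,0.1,0],[0,0,0],[0,0,0],[0,0,0],[0,0,0],[0,0,0],[0,0,0],[0,0,0]]}' 1
```

```text
time: 11.0
tool_pos: [438.6, 173.5, 22.6]
tcp_rot: [-3.141, 0.0, -0.007]
contact_force: [0.4, -0.4, 0.2]
grip_width: 40.2
```

```bash
python3 -m jog '{"xyz":[[0,0,0.4],[0,0,0.8],[0.2,0,1],[0.6,-0.3,0.9],[0.9,-0.4,0.4],[0.9,-0.4,0.2],[0.9,-0.4,0],[0.9,-0.4,0],[0.9,-0.4,0],[0.9,-0.4,0]],"angular":[[0,0,0],[0,0,0],[0,0,0],[0,0,0.1],[0,0,0.1],[0,0,0.1],[0,0,0.1],[0,0,0.1],[0,0,0.1],[0,0,0.1]]}' 1
python3 -m jog '{"xyz":[[0.9,-0.4,0],[0.8,-0.4,0],[0.5,-0.2,0],[0.2,-0.1,0],[0,0,0],[0,0,0]],"angular":[[0,0,0],[0,0,0],[0,0,0],[0,0,0],[0,0,0],[0,0,0]]}' 1
```

```text
time: 12.0
tool_pos: [562.5, 118.1, 103.7]
tcp_rot: [3.141, 0.004, 0.073]
contact_force: [-0.1, 0.0, -1.5]
grip_width: 40.1
time: 12.6
tool_pos: [612.7, 93.8, 104.8]
tcp_rot: [3.141, 0.006, 0.071]
contact_force: [0.2, 1.5, -1.3]
grip_width: 39.8
```

```bash
python3 -m jog '{"xyz":[[0.5,-0.1,-0.2],[0.5,-0.05,-0.6],[0.1,0,-0.8],[0,0,-0.8],[0,0,-0.5],[0,0,-0.2],[0,0,0],[0,0,0]],"angular":[[0,-0.05,-0.08],[0,0,0],[0,0,0],[0,0,0],[0,0,0],[0,0,0],[0,0,0],[0,0,0]]}' 1
```

```text
time: 13.4
tool_pos: [634.3, 91.7, 35.2]
tcp_rot: [3.141, 0.005, 0.063]
contact_force: [-0.2, -0.3, -1.7]
grip_width: 39.7
```

```bash
python3 -m jog '{"xyz":[[0.08,-0.05,-0.1],[0,0,-0.05],[0,0,0],[0,0,0]],"angular":[[0,-0.05,0],[0,0,0],[0,0,0],[0,0,0]]}' 1
```

```text
time: 13.8
tool_pos: [637.2, 90.6, 34.0]
tcp_rot: [3.141, -0.005, 0.063]
contact_force: [0.1, 0.1, -1.2]
grip_width: 39.8
```

```bash
python3 -m jog '{"xyz":[[-0.04,0,-0.12],[0,0,0],[0,0,0]],"angular":[[0,0.04,0],[0,0,0],[0,0,0]]}' 1
```

```text
time: 14.1
tool_pos: [636.7, 90.6, 32.0]
tcp_rot: [3.141, -0.001, 0.063]
contact_force: [-0.7, 0.4, -0.3]
grip_width: 39.8
```

Release, rise.

```bash
python3 -m jog '{"xyz":[[0,0,-0.02],[0,0,0],[0,0,0],[0,0,0],[0,0,0.2],[0,0,0.8],[0,0,1],[0,0,1],[-0.1,0,1],[-0.5,0,1]],"angular":[[0,0,0],[0,0,0],[0,0,0],[0,0,0],[0,0,0],[0,0,0],[0,0,0],[0,0,0],[0,0,0],[0,0,0]]}' -1
```

```text
time: 15.1
tool_pos: [623.5, 90.5, 133.5]
tcp_rot: [3.141, 0.003, 0.063]
contact_force: [0.7, 0.9, 0.2]
grip_width: 91.9
```

```bash
python3 -m jog '{"xyz":[[-0.8,-0.5,0],[-0.9,-0.8,0],[-0.9,-0.8,0],[-0.9,-0.8,0],[-0.9,-0.8,0],[-0.9,-0.8,0],[-0.9,-0.8,0],[-0.9,-0.8,0],[-0.5,-0.8,0],[-0.2,-0.4,0]],"angular":[[0,0,-0.2],[0,0,-0.2],[0,0,-0.2],[0,0,-0.2],[0,0,-0.2],[0,0,-0.2],[0,0,-0.2],[0,0,-0.2],[0,0,-0.2],[0,0,0]]}' -1
python3 -m jog '{"xyz":[[0,0,0],[0,0,0]],"angular":[[0,0,0],[0,0,0]]}' -1
python3 - <<'E'
from h import *
from zoom import z
cv2.imwrite('pics/top4.png',cv2.cvtColor(capture('top'),4));cv2.imwrite('pics/scene4.png',cv2.cvtColor(capture('scene'),4))
a=cv2.imread('pics/scene4.png');b=cv2.imread('pics/top4.png')
cv2.imwrite('pics/m4z.png',np.hstack([z(a,(275,218),32,6),z(b,(230,150),32,6)]))
E
```

```text
time: 16.1
tool_pos: [463.6, -58.7, 142.4]
tcp_rot: [3.14, -0.012, -0.13]
contact_force: [-0.4, 0.3, 0.0]
grip_width: 91.8
time: 16.3
tool_pos: [464.1, -59.3, 143.1]
tcp_rot: [3.14, -0.014, -0.131]
contact_force: [0.1, 0.3, 0.5]
grip_width: 91.5
```

View pics/m4z.png

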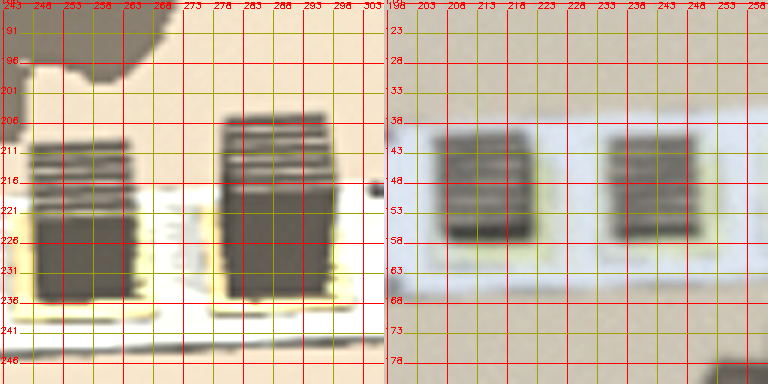

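View pics/scene4.png

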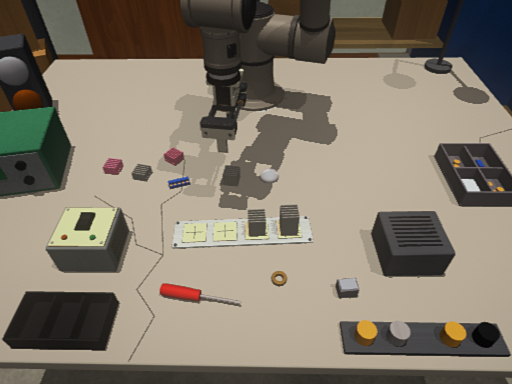

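```bash
python3 -m jog '{"xyz":[[-0.27,0.1,-0.5],[0,0,-0.9],[0,0,-1],[0,0,-1],[0,0,-0.8],[0,0,-0.4],[0,0,-0.1],[0,0,0]],"angular":[[0,0.13,0],[0,0,0],[0,0,0],[0,0,0],[0,0,0],[0,0,0],[0,0,0],[0,0,0]]}' -1
```

```text
time: 17.2
tool_pos: [457.5, -52.3, 41.8]
tcp_rot: [3.139, 0.007, -0.123]
contact_force: [0.6, 0.3, -0.2]
grip_width: 91.9
```

```bash
python3 -m jog '{"xyz":[[0.05,-0.24,-0.3],[0,0,-0.6],[0,0,-0.5],[0,0,-0.2],[0,0,0],[0,0,0]],"angular":[[0,-0.07,-0.07],[0,0,0],[0,0,0],[0,0,0],[0,0,0],[0,0,0]]}' -1
```

```text
time: 17.8
tool_pos: [460.9, -58.6, 10.2]
tcp_rot: [3.139, -0.008, -0.131]
contact_force: [-0.2, 0.4, 1.1]
grip_width: 91.9
```

```bash
python3 -m jog '{"xyz":[[-0.1,0.08,-0.05],[0,0,0],[0,0,0],[0,0,0],[0,0,0],[0,0,0],[0,0,0],[0,0,0],[0,0,0]],"angular":[[0,0.07,0],[0,0,0],[0,0,0],[0,0,0],[0,0,0],[0,0,0],[0,0,0],[0,0,0],[0,0,0]]}' 1
```

```text
time: 18.7
tool_pos: [459.5, -57.0, 10.4]
tcp_rot: [3.138, -0.002, -0.131]
contact_force: [-0.5, 0.9, 0.7]
grip_width: 39.7
```

```bash
python3 -m jog '{"xyz":[[0,0,0.4],[0,0,0.8],[0,0,1],[0.5,0,0.9],[0.9,0,0.5],[0.9,0,0.2],[0.9,0,0],[0.9,-0.1,0],[0.9,-0.1,0],[0.9,-0.1,0]],"angular":[[0,0,0],[0,0,0],[0,0,0],[0,0,0.2],[0,0,0.3],[0,0,0.3],[0,0,0.3],[0,0,0.3],[0,0,0.3],[0,0,0.15]]}' 1
python3 -m jog '{"xyz":[[0.9,-0.1,0],[0.6,0,0],[0.2,0,0],[0,0,0],[0,0,0]],"angular":[[0,0,0],[0,0,0],[0,0,0],[0,0,0],[0,0,0]]}' 1
```

```text
time: 19.7
tool_pos: [577.9, -62.1, 94.4]
tcp_rot: [3.138, 0.001, 0.07]
contact_force: [-0.3, -0.9, -1.6]
grip_width: 39.8
time: 20.2
tool_pos: [613.6, -64.1, 95.6]
tcp_rot: [3.138, 0.001, 0.071]
contact_force: [-0.2, 0.2, -0.2]
grip_width: 39.7
```

```bash
python3 -m jog '{"xyz":[[0.6,0,-0.2],[0.7,0,-0.5],[0.3,0,-0.8],[0,0,-0.8],[0,0,-0.5],[0,0,-0.3],[0,0,0],[0,0,0]],"angular":[[0.02,0,-0.07],[0,0,0],[0,0,0],[0,0,0],[0,0,0],[0,0,0],[0,0,0],[0,0,0]]}' 1
```

```text
time: 21.0
tool_pos: [641.7, -63.7, 30.5]
tcp_rot: [3.141, 0.005, 0.063]
contact_force: [0.2, 0.4, -0.7]
grip_width: 39.8
```

```bash
python3 -m jog '{"xyz":[[0.22,0.02,-0.2],[0,0,-0.2],[0,0,0],[0,0,0]],"angular":[[0,-0.05,0],[0,0,0],[0,0,0],[0,0,0]]}' 1
```

```text
time: 21.4
tool_pos: [647.5, -63.5, 23.7]
tcp_rot: [3.14, -0.003, 0.063]
contact_force: [0.1, -0.1, -0.4]
grip_width: 39.9
```

```bash
python3 -m jog '{"xyz":[[-0.07,0,-0.15],[0,0,-0.05],[0,0,0],[0,0,0]],"angular":[[0,0.02,0],[0,0,0],[0,0,0],[0,0,0]]}' 1
```

```text
time: 21.8
tool_pos: [646.1, -63.6, 19.7]
tcp_rot: [3.14, -0.001, 0.063]
contact_force: [0.1, -0.7, -0.4]
grip_width: 40.0
```

```bash
python3 -m jog '{"xyz":[[0,0,-0.02],[0,0,0],[0,0,0],[0,0,0],[0,0,0.2],[0,0,0.8],[0,0,1],[0,0,1],[-0.1,0,1],[-0.5,-0.1,1]],"angular":[[0,0,0],[0,0,0],[0,0,0],[0,0,0],[0,0,0],[0,0,0],[0,0,0],[0,0,0],[0,0,0],[0,0,0]]}' -1
```

```text
time: 22.8
tool_pos: [632.8, -65.1, 121.1]
tcp_rot: [3.141, 0.003, 0.063]
contact_force: [-0.4, 0.3, 0.7]
grip_width: 91.8
```

```bash
python3 -m jog '{"xyz":[[-0.9,-0.4,0],[-0.8,-0.9,0],[-0.8,-0.95,0],[-0.8,-0.95,0],[-0.8,-0.95,0],[-0.8,-0.95,0],[-0.8,-0.95,0],[-0.8,-0.95,0],[-0.8,-0.95,0],[-0.8,-0.95,0]],"angular":[[0,0,-0.25],[0,0,-0.25],[0,0,-0.25],[0,0,-0.25],[0,0,-0.25],[0,0,-0.25],[0,0,-0.25],[0,0,-0.25],[0,0,-0.25],[0,0,-0.25]]}' -1
python3 -m jog '{"xyz":[[-0.7,-0.95,0],[-0.3,-0.95,0],[-0.1,-0.7,0],[0,0,0],[0,0,0]],"angular":[[0,0,-0.1],[0,0,0],[0,0,0],[0,0,0],[0,0,0]]}' -1
```

```text
time: 23.8
tool_pos: [468.1, -247.2, 130.5]
tcp_rot: [3.137, -0.012, -0.203]
contact_force: [-1.0, -0.6, 0.1]
grip_width: 91.8
time: 24.3
tool_pos: [443.8, -303.4, 132.5]
tcp_rot: [3.135, -0.014, -0.219]
contact_force: [0.2, -1.0, -0.2]
grip_width: 91.8
```

```bash
python3 -m jog '{"xyz":[[-0.28,-0.28,-0.5],[0,0,-0.9],[0,0,-1],[0,0,-1],[0,0,-0.6],[0,0,-0.2],[0,0,0]],"angular":[[0.05,0.13,0.1],[0,0,0],[0,0,0],[0,0,0],[0,0,0],[0,0,0],[0,0,0]]}' -1
```

```text
time: 25.0
tool_pos: [438.6, -305.5, 43.1]
tcp_rot: [3.139, 0.005, -0.199]
contact_force: [0.6, -0.5, 0.1]
grip_width: 91.9
```

```bash
python3 - <<'E'
from h import *
cv2.imwrite('pics/top5.png',cv2.cvtColor(capture('top'),4));cv2.imwrite('pics/scene5.png',cv2.cvtColor(capture('scene'),4))
a=cv2.imread('pics/scene5.png')[110:240,80:240];b=cv2.imread('pics/top5.png')[120:250,280:440]
cv2.imwrite('pics/m5.png',np.hstack([cv2.resize(x,None,fx=2.5,fy=2.5,interpolation=2) for x in(a,b)]))
E
```

```text
(no output)
```

View pics/m5.png

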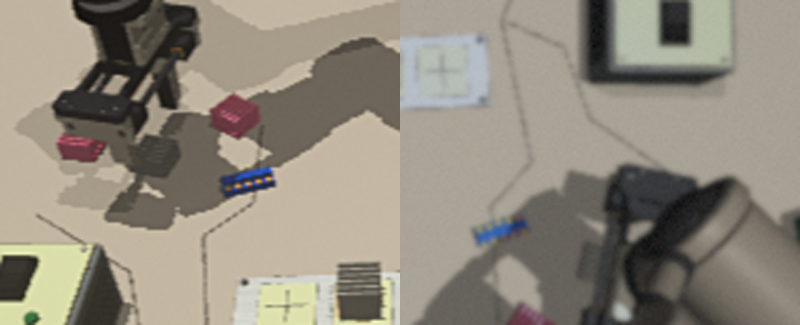

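```bash
python3 - <<'E'
from h import *
c,s=np.cos(-.199),np.sin(-.199)
for d in(46,-46,65): print(proj('scene',[438.6+d*c,-305.5+d*s,43]))
print(proj('scene',[438,-309,12]), plane('scene',(141.8,172.2),12.5))
a=cv2.imread('pics/scene5.png')[140:200,100:175];cv2.imwrite('pics/m5b.png',cv2.resize(a,None,fx=10,fy=10,interpolation=2))
E
```

```text
[133.44471668 174.76713891]
[147.50406948 153.40253719]
[130.31595914 179.52160093]
[141.92948436 172.05942528] [ 439.1536657  -308.99412532   12.5       ]
```

View pics/m5b.png

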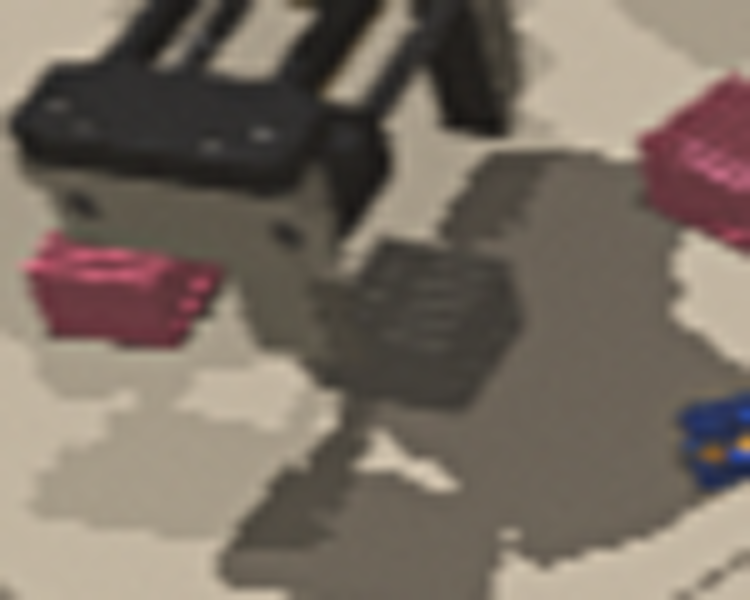

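```bash
python3 -m jog '{"xyz":[[0,-0.17,-0.3],[0,0,-0.6],[0,0,-0.5],[0,0,-0.2],[0,0,0],[0,0,0]],"angular":[[0.02,-0.05,-0.08],[0,0,0],[0,0,0],[0,0,0],[0,0,0],[0,0,0]]}' -1
```

```text
time: 25.7
tool_pos: [439.7, -310.6, 10.8]
tcp_rot: [3.14, -0.004, -0.208]
contact_force: [0.8, -0.7, 0.1]
grip_width: 92.1
```

```bash
python3 -m jog '{"xyz":[[-0.03,0.07,-0.25],[0,0,-0.1],[0,0,0],[0,0,0]],"angular":[[0,0.03,0],[0,0,0],[0,0,0],[0,0,0]]}' -1
```

```text
time: 26.1
tool_pos: [439.4, -309.2, 3.7]
tcp_rot: [3.139, -0.002, -0.208]
contact_force: [-0.3, -0.3, -0.6]
grip_width: 92.3
```

```bash
python3 -m jog '{"xyz":[[0,0,0],[0,0,0],[0,0,0],[0,0,0],[0,0,0],[0,0,0],[0,0,0],[0,0,0],[0,0,0]],"angular":[[0,0,0],[0,0,0],[0,0,0],[0,0,0],[0,0,0],[0,0,0],[0,0,0],[0,0,0],[0,0,0]]}' 1
```

```text
time: 27.0
tool_pos: [439.6, -309.5, 4.3]
tcp_rot: [3.138, -0.003, -0.208]
contact_force: [1.0, -0.1, 0.2]
grip_width: 39.8
```

```bash
python3 -m jog '{"xyz":[[0,0,0.4],[0,0,0.8],[0,0,1],[0.5,0.5,0.9],[0.8,0.75,0.6],[0.8,0.75,0.4],[0.8,0.75,0],[0.8,0.75,0],[0.8,0.75,0],[0.8,0.75,0]],"angular":[[0,0,0],[0,0,0],[0,0,0],[0,0,0.3],[0,0,0.3],[0,0,0.3],[0,0,0.3],[0,0,0.3],[0,0,0.3],[0,0,0.3]]}' 1
python3 -m jog '{"xyz":[[0.9,0.75,0],[0.9,0.7,0],[0.6,0.4,0],[0.2,0.1,0],[0,0,0],[0,0,0]],"angular":[[0,0,0.3],[0,0,0.1],[0,0,0],[0,0,0],[0,0,0],[0,0,0]]}' 1
```

```text
time: 28.0
tool_pos: [547.2, -207.4, 94.9]
tcp_rot: [3.137, -0.004, 0.015]
contact_force: [0.2, 0.1, -1.6]
grip_width: 39.8
time: 28.6
tool_pos: [601.9, -164.4, 97.4]
tcp_rot: [3.136, -0.005, 0.063]
contact_force: [-0.2, 0.1, -1.2]
grip_width: 40.1
```

```bash
python3 -m jog '{"xyz":[[0.7,0.4,-0.1],[0.8,0.5,-0.3],[0.6,0.4,-0.6],[0.2,0.1,-0.8],[0,0,-0.8],[0,0,-0.5],[0,0,-0.1],[0,0,0]],"angular":[[0.04,0.05,0],[0,0,0],[0,0,0],[0,0,0],[0,0,0],[0,0,0],[0,0,0],[0,0,0]]}' 1
```

```text
time: 29.4
tool_pos: [644.2, -139.6, 27.7]
tcp_rot: [-3.141, 0.006, 0.058]
contact_force: [-0.3, 0.2, 0.1]
grip_width: 40.0
```

```bash
python3 -m jog '{"xyz":[[0.26,0.22,-0.2],[0,0,-0.2],[0,0,0],[0,0,0]],"angular":[[0,-0.05,0.05],[0,0,0],[0,0,0],[0,0,0]]}' 1
```

```text
time: 29.8
tool_pos: [650.5, -135.5, 20.7]
tcp_rot: [3.14, -0.002, 0.063]
contact_force: [0.6, 0.6, -0.5]
grip_width: 39.8
```

```bash
python3 -m jog '{"xyz":[[-0.05,0.02,-0.25],[0,0,-0.1],[0,0,0],[0,0,0]],"angular":[[0,0.02,0],[0,0,0],[0,0,0],[0,0,0]]}' 1
```

```text
time: 30.2
tool_pos: [649.7, -135.2, 13.7]
tcp_rot: [3.14, -0.001, 0.063]
contact_force: [0.4, -0.3, -0.3]
grip_width: 39.7
```

```bash
python3 -m jog '{"xyz":[[0,0,-0.02],[0,0,0],[0,0,0],[0,0,0],[0,0,0.2],[0,0,0.8],[0,0,1],[0,0,1],[-0.1,0,1],[-0.7,0,1]],"angular":[[0,0,0],[0,0,0],[0,0,0],[0,0,0],[0,0,0],[0,0,0],[0,0,0],[0,0,0],[0,0,0],[0,0,0]]}' -1
python3 -m jog '{"xyz":[[-0.9,0,0.5],[-0.9,0,0.5],[-0.9,0,0.5],[-0.9,0,0],[-0.9,0,0],[-0.9,0,0],[-0.9,0,0],[-0.9,0,0],[-0.5,0,0],[0,0,0]],"angular":[[0,0,0],[0,0,0],[0,0,0],[0,0,0],[0,0,0],[0,0,0],[0,0,0],[0,0,0],[0,0,0],[0,0,0]]}' -1
python3 - <<'E'
from h import *
from zoom import z
cv2.imwrite('pics/top6.png',cv2.cvtColor(capture('top'),4));cv2.imwrite('pics/scene6.png',cv2.cvtColor(capture('scene'),4))
a=cv2.imread('pics/scene6.png')[195:250,165:320];b=cv2.imread('pics/top6.png')[125:180,185:340]
cv2.imwrite('pics/m6.png',np.vstack([cv2.resize(x,None,fx=5,fy=5,interpolation=2) for x in(a,b)]))
E
```

```text
time: 31.2
tool_pos: [632.6, -134.7, 115.0]
tcp_rot: [-3.142, 0.003, 0.063]
contact_force: [-0.2, -0.2, 0.8]
grip_width: 92.1
time: 32.2
tool_pos: [474.3, -135.2, 155.1]
tcp_rot: [3.136, -0.01, 0.063]
contact_force: [1.4, 0.5, -0.4]
grip_width: 91.9
```

View pics/m6.png

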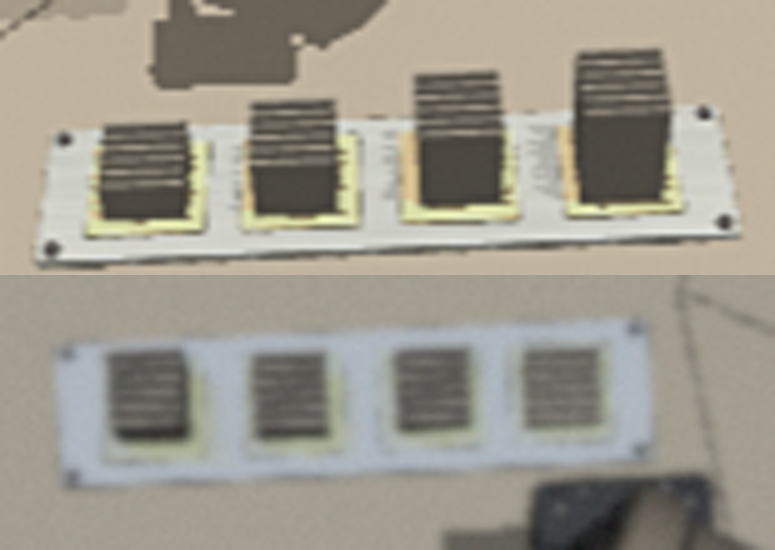

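View pics/scene6.png

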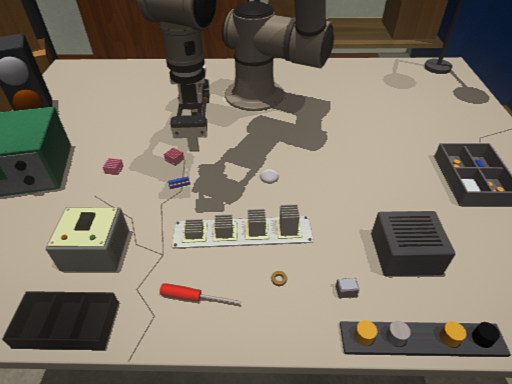

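```bash
python3 - <<'E'
from h import *
from zoom import z
a=cv2.imread('pics/scene6.png');b=cv2.imread('pics/top6.png')
a=(a/1.3).astype(np.uint8)
cs=[(195,226),(225,226),(257,226),(290,226)]
k=[z(a,c,15,13) for c in cs]
cv2.imwrite('pics/s6z.png',np.vstack([np.hstack([x[90:] for x in k[:2]]),np.hstack([x[90:] for x in k[2:]])]))
b=np.clip((b.astype(float)-60)*1.3,0,255).astype(np.uint8)
ct=[(297,152),(271,154),(243,155),(215,157)]
k=[z(b,c,14,13) for c in ct]
cv2.imwrite('pics/t6z.png',np.vstack([np.hstack([x[:] for x in k[:2]]),np.hstack([x for x in k[2:]])])[:600])
cv2.imwrite('pics/t6z.png',cv2.resize(np.vstack([np.hstack([x[:] for x in k[:2]]),np.hstack([x for x in k[2:]])]),(600,600)))
E
```

```text
(no output)
```

View pics/s6z.png

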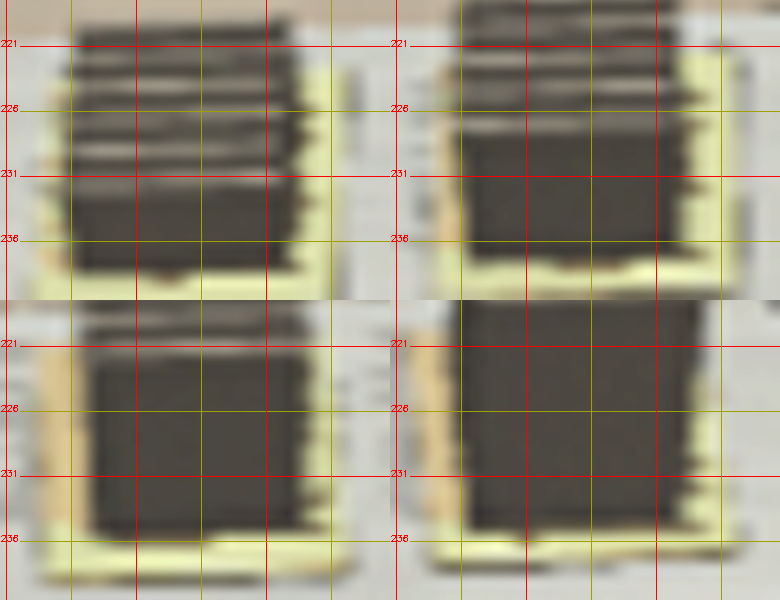

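View pics/t6z.png

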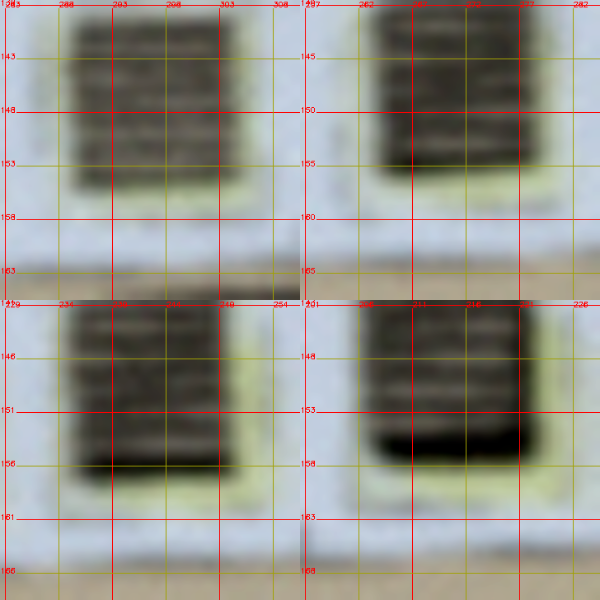

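```bash
python3 - <<'E'
from plant import bot
o=bot.get_obs();print(o['time'],o['tool_pos'],o['contact_force']);print(bot.close_job())
E
```

```text
32.3 [ 475.6023016  -135.43160297  155.07420239] [ 0.36383701 -0.44183077  0.53172961]
the job is handed in; nothing more can be done
None
```

All four heat sinks now stand upright on the rail with their fins along the row, rising away from the test panel. The panel stands beyond the right end (y < 0), so the low sink is on seat d, then medium on c, high on b and tallest on a. The job was handed in at 32.3 s with the gripper open and clear.

**Centring:** in the last scene picture each sink sits within about 2 mm of its seat centre. The top view roughly agrees.

**Lens and look-alikes:** the lens is at the same pixel position as at the start, and the pink look-alikes were not touched.

**Forces:** the wrist force readings printed at the ends of my moves stayed below about 2 N.

**Disagreements:**
- The two cameras differed by 4–5 mm in the x position of the seats, so I used roughly their average, up to 1 mm more in x for the later sinks.
- Triangulating the seats gave a height of 4–5 mm instead of 9 mm, which fits that same bias, so I kept 9 mm as given.
- I did not triangulate the sink heights. I took them from the text and checked them against both views.

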